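# Open the paddle-latched case and put the carrier on the microscope

### The arm

A 6-joint arm with a two-finger parallel gripper is mounted at the origin on the work surface. World frame = base frame: x ahead of the robot, y to its left, z up, the work surface at z = 0. Lengths are in m, angles in rad, forces in N, time in s.
With the tool pointing down it reaches from about 0.3 to 0.875 m from the base axis. Payload 6.4 kg.
Tool frame: the origin (TCP) lies on the centre line of the jaws, within the pads' length; the fingertips stand arm.tip_reach ahead of it and the grasp point (between the pads) is the TCP (arm.tip_reach is the distance from the TCP to the fingertips, in m); z points along the fingers, y is the line along which they close (so a half turn about z gives the same grasp; the last joint's range is limited). The gripper opens to 88 mm and grips with 3 to 60 N. Pads are 18 mm wide; open, the fingers measure 123 mm over their backs; the gripper's body (75 mm by 187 mm) begins 45 mm behind the grasp point.
Start: joints at [-1.514, 0.181, 1.607, -0, 1.354, -0.206], TCP at [0.149, -0.555, 0.258] pointing down, gripper open.
Joint ranges: [-2.99, 2.99], [-0.89, 2.07], [0.3, 2.58], [-1.14, 4.28], [0, 2.63], [-3.12, 3.12]. Speed limits (rad/s): [2.57, 2.57, 3.01, 3.14, 3.14, 3.14].

### API

Orientations are given as a rotation vector (axis times angle).
In Python, from workcell import arm gives the robot as it stands.
- The arm moves only by the shell command python3 nudge.py 'ROWS' [FORCE]. ROWS is rows parted by semicolons, their numbers by spaces, 1 to 20 of them, each of 7 numbers: a rotation vector rx, ry, rz in rad, then dx, dy, dz in m, then the finger opening in m; each row is the pose to reach, as a shift and turn from the pose commanded when the command began, along the tool's axes at that moment; what a row does not reach only later rows make up. A row lasts 1/12 s, in which the tool goes at most 0.0417 m and 0.125 rad, less where a joint would pass 70% of its speed; a pose out of reach is approached as far as the arm can. The fingers move at their own pace and stop on an object; FORCE is the grip in N (left out, the last holds). Time passes only in rows, so rows that do not move let the fingers close. It prints the time, the measured TCP pose, the force, the opening and the grip force at its end.
- arm.get_state(): the state, without advancing time (a new reading comes with each control period).
- arm.capture(name): name is "scene" or "side" or "wrist"; returns the picture (480x640x3 uint8, red, green, blue); there is no depth.
- arm.camera_params(name): a dict with "fx", "fy", "cx", "cy" (pixels), "position" and "orientation" of the camera in the world. Camera axes: x right, y down, z forward; pixel columns grow to the right and rows downward; lengths in m; the calibration is good to about 2 mm. A picture is of the moment at which its call begins: read the wrist's pose just before it. camera_params takes no time and is no camera call; for the wrist camera it gives the pose at the moment of the call.
- arm.close_job(): hands the job in; it is judged then, once.
The state is a dict: "time": time; "q": joint angles; "joint_velocities": joint speeds; "tau": joint torques, N m; "tool_pos": TCP position; "tool_rot": TCP orientation; "ft_force": force on the tool from outside, world axes, zero at the start; "moment": the same for the moment, N m; "opening": finger opening in m; "gripper_force": force on a finger pad.
Only numpy, scipy, OpenCV 4.12 (cv2) and the standard library are available. Lean on these libraries where they do the work, as an engineer would, in place of code of your own. Each camera call takes 0.05 s, during which the arm holds its last target. There are 200 camera calls.

### The job

Open the blue case by pulling up the yellow recessed paddle to trip its latch while raising the lid, and raise the lid all the way to its stop, where it stays by itself. Then take the connector carrier with the orange grip out of the case and set it down gently, level and centred, on the round stage plate of the microscope. Leave the lid up, the green carrier where it lies in the case, and do not disturb the bottle or the red bin.

Things in the scene. Friction and masses are not known exactly. Their poses are not given: they have to be found in the camera images.
- case: Fixed blue case with a clear lid, 240 (x) x 300 (y) mm, walls 6 mm thick and 85 mm high; origin at the centre of its underside, own -x side faces the robot, turned -0.35 to 0.05 rad. Inside: grey floor 45 mm above the bench, two bays at own (x 52, y 70) and (x 52, y -70) mm with one carrier each, a rib 67 mm high between them; a steel latch keeper 98 mm high, 40 mm wide, at own (-20, 0).
- lid_hinge (a point): Centre of the lid's hinge line, at (118, 0, 88) mm in the case's frame; the line runs along the case's y. Does not move with the lid.
- lid (a joint): Angle of the lid (clear top, blue skirt, 36 mm thick, 300 mm wide, 0.5 kg): 0 shut, grows as its front edge rises, stop at 1.1 rad. Locked at 0 until the paddle is past 0.25 rad. A stiff friction hinge holds it wherever it is left; lifting takes about 9 N at the front.
- lid_edge (a point): Middle of the lid's front upper edge, 236 mm in front of the hinge line and 36 mm above it (lid shut); moves with the lid. With the lid up at its stop this is about 315 mm above the bench and the lid leans over the carriers: a vertical gripper does not fit in above them, so tilt the tool 23 to 45 degrees, fingers pointing forward (case's +x) and down.
- paddle (a joint): Angle of the yellow paddle relative to the lid: 0 at rest, grows as its front lip is pulled up, stop at 0.65 rad; a light spring (2 to 5 N at the lip) returns it. Past 0.25 rad the latch is free; then pulling the lip further up raises the lid.
- paddle_pivot (a point): Middle of the paddle's pivot line, parallel to the lid hinge, 160 mm in front of it and 30 mm above it (lid shut); moves with the lid.
- paddle_lip (a point): Centre of the paddle's lip, a yellow bar of 14 mm diameter, 44 mm long along the case's y, 52 mm in front of the pivot and 4 mm above it, 122 mm above the bench at rest; moves with paddle and lid. Pinched by its two ends it can turn between the pads, with some rubbing. Its recess is 128 mm wide, open in front; the recess floor is 31 mm below the lip's centre, the lid's front edge 24 mm ahead.
- orange_carrier: Loose connector carrier, about 0.35 kg: aluminium base 84 (x) x 60 (y) x 20 (z) mm with black and gold strips, and on its centre an upright orange grip, 14 mm thick (y), 44 mm long (x), from 20 to 66 mm above the underside. Origin at the centre of the underside, z up. Lies in either bay, x within 0.08 rad of the case's x.
- green_carrier: The same with a green grip, in the other bay: leave it there.
- stage (a point): Centre of the top of the microscope's round cream stage plate, 120 mm diameter, 53 mm above the bench, fixed. The white base round it is 50 mm high, 190 mm in x, reaching 95 mm to -y and 205 mm to +y of this point (own axes, turned up to 0.2 rad). The column stands 160 mm and the head hangs 195 mm and more to +y.
- bottle: Loose white bottle with a blue cap, 60 mm diameter, 140 mm high; origin under its centre. Bystander.
- parts_bin: Loose red open bin, 100 x 80 x 50 mm; origin under its centre. Bystander.

How it is judged:
By the outcome, as a careful person would: the job done as asked, in the order asked, and still so for the second after the job is handed in, with the robot touching nothing.
It also fails if it takes over 62 s, if anything falls off the work surface, if the arm or the gripper's body presses on something with over 40 N, if the wrist force passes 120 N, or if a joint passes its speed limit or range.

## Working session

There is one attempt and no reset: what is moved stays moved. The work goes in short steps, Python scripts to look and compute and a shell command to move; the robot and the scene stay as the last step left them, time stands still between calls to the robot, and variables do not carry over. Pictures are saved under pics/ and viewed, at most 10 in all, crops included, and the job is handed in when it is done.

```bash
ls; mkdir -p pics
python3 - <<'E'
from workcell import arm
import cv2,numpy as np
ims=[]
for n in("scene","side"):
    im=arm.capture(n)[:,:,::-1]; cv2.imwrite(f"pics/{n}0.png",im)
    p=arm.camera_params(n); print(n,p)
print(arm.tip_reach, arm.get_state())
E
```

```text
nudge.py
pics
workcell.py
scene {'fx': 456.8795691240778, 'fy': 456.8795691240778, 'cx': 309.21446677823377, 'cy': 238.55913255802128, 'position': array([0.8996699 , 0.33380663, 0.91103559]), 'orientation': array([-0.88657726, -2.74078437,  0.78112738])}
side {'fx': 572.8150878174528, 'fy': 572.8150878174528, 'cx': 321.1499085928211, 'cy': 238.95192424378445, 'position': array([0.26647495, 0.72275728, 0.80814796]), 'orientation': array([-0.61152936,  2.62081811, -1.2454747 ])}
0.019 {'time': 0.1, 'q': array([-1.51430116e+00,  1.81428047e-01,  1.60788650e+00, -1.52582863e-05,
        1.35383308e+00, -2.06331247e-01]), 'joint_velocities': array([ 0.00109383, -0.00239474, -0.00357888, -0.0009294 ,  0.00074558,
        0.00103642]), 'tau': array([ 1.26943924e-03, -4.34816945e+01, -3.42697084e+01,  7.04975892e-02,
        3.40360589e-02, -3.35590892e-05]), 'tool_pos': array([ 0.14936039, -0.55479311,  0.25693238]), 'tool_rot': array([-3.11296588e+00, -4.11461318e-01, -1.59405248e-04]), 'ft_force': array([-0.13785668, -0.017041  ,  0.47201884]), 'moment': array([ 0.0185541 , -0.0059485 ,  0.02187842]), 'gripper_force': 0.0, 'opening': 0.08795785839669255}
```
View pics/scene0.png

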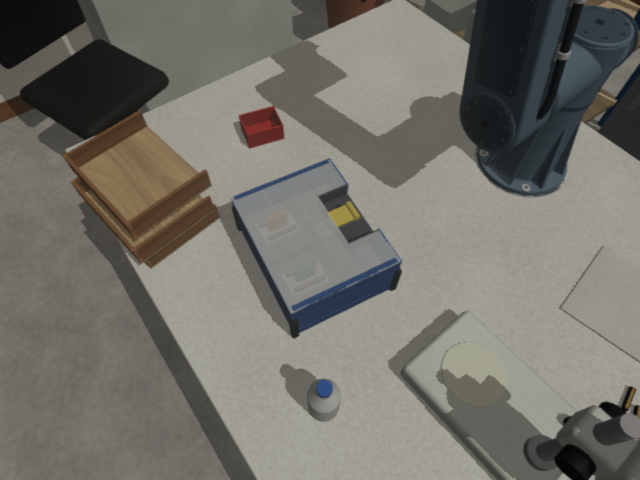

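View pics/side0.png

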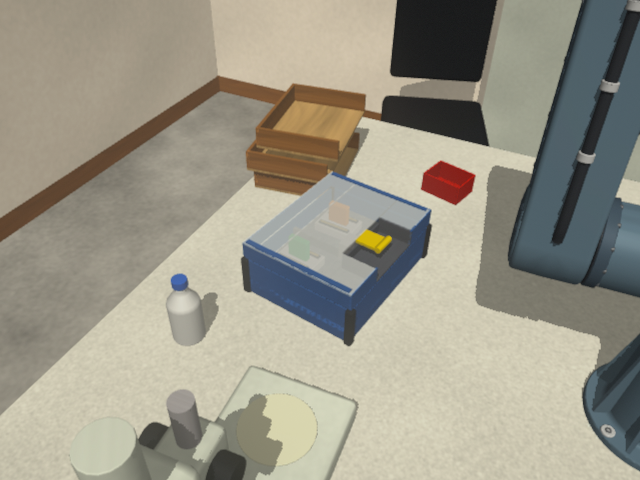

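The scene view shows the case with lid corners near (331,162), (400,262), (293,312) and (235,197). The yellow paddle is at (345,215), the orange carrier at (272,222) in the -y bay, the green one at (300,270), and the stage at (475,373). In the side view the matching lid corners are (430,210), (350,292), (247,243) and (335,178), with the lip at (380,243) and the stage at (277,428).

Create h.py:
```python
import cv2,numpy as np
from workcell import arm
from scipy.spatial.transform import Rotation as R
def ray(p,uv):
    d=np.array([(uv[0]-p['cx'])/p['fx'],(uv[1]-p['cy'])/p['fy'],1.])
    d=R.from_rotvec(p['orientation']).apply(d); return np.array(p['position']),d/np.linalg.norm(d)
def plane(p,uv,z):
    o,d=ray(p,uv); return o+d*(z-o[2])/d[2]
def tri(obs):
    A=np.zeros((3,3));b=np.zeros(3);rs=[ray(*x) for x in obs]
    for o,d in rs:
        M=np.eye(3)-np.outer(d,d);A+=M;b+=M@o
    X=np.linalg.solve(A,b)
    return X,max(np.linalg.norm(np.cross(X-o,d)) for o,d in rs)
def proj(p,X):
    c=R.from_rotvec(p['orientation']).inv().apply(np.array(X)-p['position'])
    return np.array([p['fx']*c[0]/c[2]+p['cx'],p['fy']*c[1]/c[2]+p['cy']])
def mask(im,lo,hi):
    m=cv2.inRange(cv2.cvtColor(im,cv2.COLOR_BGR2HSV),np.array(lo),np.array(hi))
    return m
def blobs(m,amin=40):
    c,_=cv2.findContours(m,cv2.RETR_EXTERNAL,cv2.CHAIN_APPROX_NONE)
    return sorted([x for x in c if cv2.contourArea(x)>amin],key=cv2.contourArea,reverse=True)
```

Run:
```python
from h import *
np.set_printoptions(precision=4,suppress=True)
S,D=[arm.camera_params(n) for n in("scene","side")]
a,b=cv2.imread("pics/scene0.png"),cv2.imread("pics/side0.png")
cor=dict(FR=((331,162),(430,210)),FL=((400,262),(350,292)),BL=((293,312),(247,243)),BR=((235,197),(335,178)))
for k,(u,v) in cor.items():
    X,e=tri([(S,u),(D,v)]);print(k,X,e, plane(S,u,.124)[:2],plane(D,v,.124)[:2])
for im,p,n in((a,S,'scene'),(b,D,'side')):
    for c in blobs(mask(im,(22,150,80),(35,255,255)))[:3]:
        r=cv2.minAreaRect(c);print(n,'yel',cv2.contourArea(c),r,plane(p,r[0],.12))
    for c in blobs(mask(im,(18,25,120),(40,110,255)),500)[:4]:
        m=cv2.moments(c);e=cv2.fitEllipse(cv2.convexHull(c));print(n,'cream',cv2.contourArea(c),e,plane(p,e[0],.053))
    for c in blobs(mask(im,(105,120,40),(125,255,255)),300)[:4]:
        print(n,'blue',cv2.contourArea(c),cv2.approxPolyDP(cv2.convexHull(c),4,True)[:,0].tolist())
```

```text
FR [ 0.4638 -0.2036  0.127 ] 0.004996514130680949 [ 0.4663 -0.2005] [ 0.4632 -0.2151]
FL [0.5125 0.0826 0.1303] 0.00338362853292292 [0.512  0.0835] [0.5136 0.0727]
BL [0.7386 0.0431 0.1225] 0.0033949318191729247 [0.7409 0.0466] [0.7366 0.0407]
BR [ 0.6895 -0.2512  0.1124] 0.001053906171621081 [ 0.6919 -0.2438] [ 0.6826 -0.2334]
scene cream 5349.5 ((139.09088134765625, 170.8827362060547), (89.21258544921875, 129.08775329589844), 124.2948226928711) [ 0.8218 -0.5026  0.053 ]
scene cream 1773.5 ((474.2502136230469, 365.612548828125), (42.462276458740234, 68.8597640991211), 112.3525619506836) [0.5123 0.3088 0.053 ]
side yel 441.0 ((373.8033752441406, 239.4208221435547), (31.00410270690918, 21.09122657775879), 27.645973205566406) [ 0.5313 -0.0811  0.12  ]
side cream 220123.5 ((309.38226318359375, 311.88287353515625), (659.3060913085938, 1311.7530517578125), 175.36109924316406) [0.5843 0.0847 0.053 ]
side cream 799.0 ((613.086669921875, 199.7008514404297), (8.909985542297363, 10.7969331741333), 0.0) [ 0.1185 -0.5442  0.053 ]
```

```bash
T="python3 nudge.py"; python3 nudge.py '0 0 0.1 0.04 -0.03 -0.063 0.062;0 0 0.2 0.12 -0.09 -0.063 0.062;0 0 0.42 0.465 -0.377 -0.063 0.062;0 0 0.42 0.465 -0.377 -0.063 0.062;0 0 0.42 0.465 -0.377 -0.063 0.062;0 0 0.42 0.465 -0.377 -0.063 0.062;0 0 0.42 0.465 -0.377 -0.063 0.062;0 0 0.42 0.465 -0.377 -0.063 0.062;0 0 0.42 0.465 -0.377 -0.063 0.062;0 0 0.42 0.465 -0.377 -0.063 0.062;0 0 0.42 0.465 -0.377 -0.063 0.062;0 0 0.42 0.465 -0.377 -0.063 0.062;0 0 0.42 0.465 -0.377 -0.063 0.062;0 0 0.42 0.465 -0.377 -0.063 0.062;0 0 0.42 0.465 -0.377 -0.063 0.062;0 0 0.42 0.465 -0.377 -0.063 0.062;0 0 0.42 0.465 -0.377 -0.063 0.062;0 0 0.42 0.465 -0.377 -0.063 0.062;0 0 0.42 0.465 -0.377 -0.063 0.062;0 0 0.42 0.465 -0.377 -0.063 0.062'
python3 - <<'E'
from h import *
import pickle
p=arm.camera_params("wrist");im=arm.capture("wrist")[:,:,::-1];cv2.imwrite("pics/w1.png",im);pickle.dump(p,open("w1.pkl","wb"))
print(p,arm.get_state()['q'])
E
```

```text
time: 1.77
tool_pos: [0.4999, -0.0716, 0.3206]
tool_rot: [3.131, -0.25, -0.001]
ft_force: [-0.4, -0.4, -0.6]
opening: 0.0619
gripper_force: 0.0
{'fx': 417.88481285362565, 'fy': 417.88481285362565, 'cx': 321.7808111033927, 'cy': 240.7203598653482, 'position': array([ 0.57393408, -0.08410345,  0.44775722]), 'orientation': array([ 1.90152795, -2.23246938, -0.33065068])} [-3.77381271e-01 -2.66500689e-02  1.70116947e+00 -1.11864402e-04
  1.46716841e+00  1.35272089e+00]
```

View pics/w1.png

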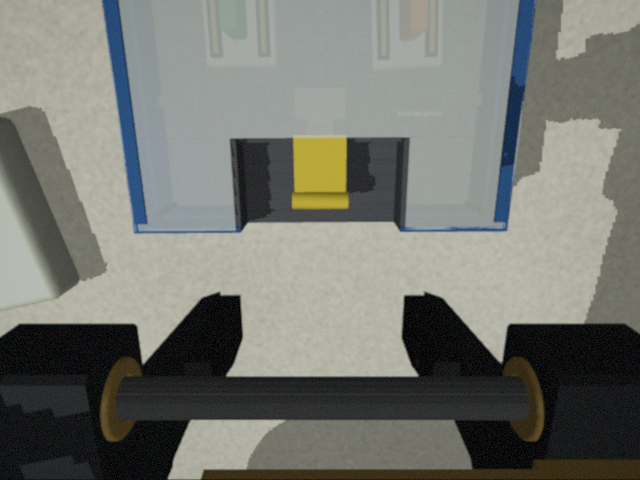

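The wrist view shows the lip at (320,201) and the lid's front corners at (134,232) and (508,231). The case is nearly square to the tool. Next I take a second wrist view from further ahead and triangulate.

```bash
python3 nudge.py '0 0 0 0.04 -0.04 0 0.062;0 0 0 0.08 -0.08 0 0.062;0 0 0 0.08 -0.08 0 0.062;0 0 0 0.08 -0.08 0 0.062'
cat > lip.py <<'E'
from h import *
import pickle
np.set_printoptions(precision=4,suppress=True)
p2=arm.camera_params("wrist");b=arm.capture("wrist")[:,:,::-1].copy();cv2.imwrite("pics/w2.png",b)
p1=pickle.load(open("w1.pkl","rb"));a=cv2.imread("pics/w1.png")
def yel(im):
    m=mask(im,(20,150,60),(35,255,255));c=blobs(m)[0];x,y,w,h=cv2.boundingRect(c);print('box',x,y,w,h)
    pts=c[:,0];l=pts[pts[:,0]<x+4];r=pts[pts[:,0]>x+w-5]
    # lip = wider bar at the lower end: rows where leftmost/rightmost
    g=np.array([[ (np.where(m[j])[0].min()), np.where(m[j])[0].max()] for j in range(y,y+h)])
    wd=g[:,1]-g[:,0]+1;k=np.where(wd>=wd[:h//2].mean()+5)[0] 
    if len(k)<4:k=np.arange(h-18,h)
    return np.array([g[k].mean(),y+k.min()/2+(h-1)/2]),wd
(u1,w_1),(u2,w_2)=yel(a),yel(b)
print(u1,u2);print(tri([(p1,u1),(p2,u2)]));print(plane(p1,u1,.122),plane(p2,u2,.122))
E
python3 lip.py
python3 - <<'E'
from h import *
import pickle
np.set_printoptions(precision=4,suppress=True)
p1=pickle.load(open("w1.pkl","rb"))
L,Rr=plane(p1,(134,232),.124),plane(p1,(508,231),.124);print(L,Rr,np.linalg.norm(L-Rr),np.arctan2(-(L-Rr)[0],(L-Rr)[1]))
E
```

```text
time: 2.15
tool_pos: [0.5947, -0.0023, 0.3201]
tool_rot: [-3.131, 0.245, -0.001]
ft_force: [-1.1, -0.4, 0.9]
opening: 0.062
gripper_force: 0.0
box 292 139 56 70
box 393 245 56 61
[319.6111 199.5   ] [414.9167 296.5   ]
(array([ 0.5086, -0.071 ,  0.1166]), np.float64(0.0011534566232930202))
[ 0.5104 -0.0722  0.122 ] [ 0.5105 -0.0692  0.122 ]
[0.5083 0.0794 0.124 ] [ 0.4613 -0.2176  0.124 ] 0.3007570432721864 -0.1570101158049472
```

View pics/w2.png

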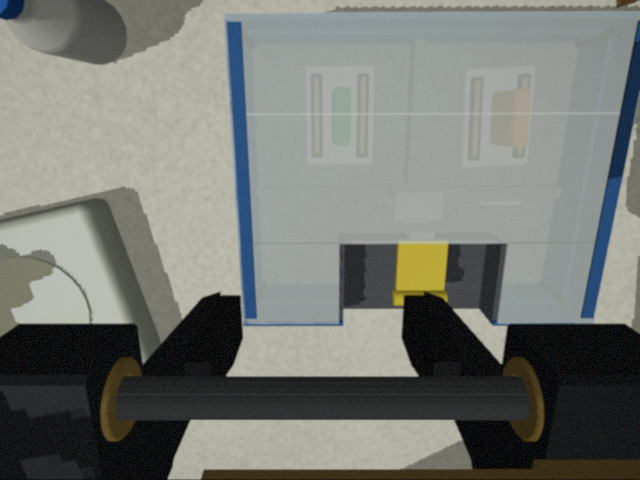

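Triangulated, the lip is at (0.5095, -0.072) and z≈0.12, against 122 mm in the text. The front edge measures 301 mm and the yaw is -0.157. The lip is 24 mm behind the front edge, so the points agree. I go to the lip and pinch it.

```bash
python3 nudge.py '0 0 0 -0.03 0.03 0.02 0.062;0 0 0 -0.06 0.06 0.05 0.062;0 0 0 -0.073 0.081 0.09 0.062;0 0 0 -0.073 0.081 0.12 0.062;0 0 0 -0.073 0.081 0.15 0.062;0 0 0 -0.073 0.081 0.17 0.062;0 0 0 -0.073 0.081 0.185 0.062;0 0 0 -0.073 0.081 0.199 0.062;0 0 0 -0.073 0.081 0.199 0.062;0 0 0 -0.073 0.081 0.199 0.03;0 0 0 -0.073 0.081 0.199 0.03;0 0 0 -0.073 0.081 0.199 0.03;0 0 0 -0.073 0.081 0.199 0.03;0 0 0 -0.073 0.081 0.199 0.03;0 0 0 -0.073 0.081 0.199 0.03' 25
```

```text
time: 3.45
tool_pos: [0.5077, -0.0717, 0.1229]
tool_rot: [-3.131, 0.247, -0.002]
ft_force: [-0.5, 6.5, 2.4]
opening: 0.0432
gripper_force: 25.0
```

Run:
```python
import numpy as np
def rot(v,t): return np.array([v[0]*np.cos(t)+v[1]*np.sin(t),-v[0]*np.sin(t)+v[1]*np.cos(t)])
f=lambda p,l: rot(np.array([-160,30])+rot(np.array([-52,4]),p),l)
s=f(0,0)
for p in(.2,.4,.6,.65):print(p,(f(p,0)-s).round(1))
for l in np.arange(.1,1.25,.1):print(l.round(2),(f(.65,l)-s).round(1), f(.65,l).round(0))
```

```text
0.2 [ 1.8 10.3]
0.4 [ 5.7 19.9]
0.6 [11.3 28.7]
0.65 [13.  30.7]
0.1 [20.5 50.2] [-192.   84.]
0.2 [29.8 68.9] [-182.  103.]
0.3 [41.  86.6] [-171.  121.]
0.4 [ 53.9 103. ] [-158.  137.]
0.5 [ 68.4 118.1] [-144.  152.]
0.6 [ 84.3 131.7] [-128.  166.]
0.7 [101.5 143.6] [-111.  178.]
0.8 [119.8 153.8] [-92. 188.]
0.9 [139.  162.1] [-73. 196.]
1.0 [158.9 168.4] [-53. 202.]
1.1 [179.4 172.7] [-33. 207.]
1.2 [200.2 174.9] [-12. 209.]
```

```bash
python3 nudge.py '0 0 0 0.002 0 -0.010 0.03;0 0 0 0.006 0 -0.020 0.03;0 0 0 0.011 0 -0.029 0.03;0 0 0 0.013 0 -0.031 0.03;0 0 0 0.017 0 -0.041 0.03;0 0 0 0.0205 0 -0.050 0.03;0 0 0 0.025 0 -0.060 0.03;0 0 0 0.030 0 -0.069 0.03;0 0 0 0.030 0 -0.069 0.03' 30
```

```text
time: 4.2
tool_pos: [0.5362, -0.076, 0.1917]
tool_rot: [-3.13, 0.246, 0.005]
ft_force: [-8.3, 7.0, -0.2]
opening: 0.0436
gripper_force: 30.0
```

```bash
python3 -c "
from h import *
a=arm.capture('side')[100:400,200:520,::-1]
b=arm.capture('scene')[100:400,180:500,::-1]
cv2.imwrite('pics/m1.png',np.hstack([a,b]))"
```

```text
(no output)
```

View pics/m1.png

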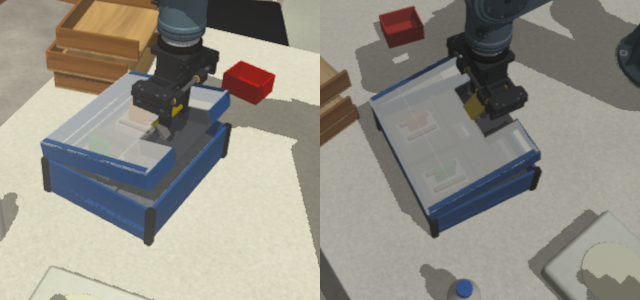

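The lid is up by about 0.2 rad with the lip held, so I follow the arc to the stop.

```bash
python3 nudge.py '0 0 0 0.005 0 -0.009 0.03;0 0 0 0.011 0 -0.018 0.03;0 0 0 0.0175 0 -0.026 0.03;0 0 0 0.024 0 -0.034 0.03;0 0 0 0.031 0 -0.042 0.03;0 0 0 0.0386 0 -0.049 0.03;0 0 0 0.046 0 -0.056 0.03;0 0 0 0.0545 0 -0.063 0.03;0 0 0 0.0717 0 -0.0747 0.03;0 0 0 0.090 0 -0.085 0.03;0 0 0 0.109 0 -0.093 0.03;0 0 0 0.129 0 -0.0995 0.03;0 0 0 0.139 0 -0.102 0.03;0 0 0 0.139 0 -0.102 0.03'; python3 nudge.py '0 0 0 0.006 0 -0.001 0.03;0 0 0 0.011 0 -0.002 0.03;0 0 0 0.011 0 -0.002 0.03'
```

```text
time: 5.47
tool_pos: [0.6755, -0.0976, 0.2953]
tool_rot: [-3.13, 0.245, -0.002]
ft_force: [-4.1, 7.0, 8.3]
opening: 0.0434
gripper_force: 30.0
time: 5.72
tool_pos: [0.6852, -0.0991, 0.297]
tool_rot: [-3.13, 0.244, 0.0]
ft_force: [-5.3, 7.7, 6.0]
opening: 0.0429
gripper_force: 30.0
```

```bash
python3 nudge.py '0 0 0 0.005 0 -0.001 0.03;0 0 0 0.010 0 -0.0015 0.03;0 0 0 0.010 0 -0.0015 0.03'; python3 nudge.py '0 0 0 0.005 0 -0.0005 0.03;0 0 0 0.010 0 -0.001 0.03;0 0 0 0.010 0 -0.001 0.03';  python3 -c "
from h import *
a=arm.capture('side')[60:360,200:520,::-1]
b=arm.capture('scene')[100:400,180:500,::-1]
cv2.imwrite('pics/m2.png',np.hstack([a,b]))"
```

```text
time: 5.97
tool_pos: [0.695, -0.1007, 0.2986]
tool_rot: [-3.13, 0.244, 0.0]
ft_force: [-4.9, 7.1, 4.4]
opening: 0.0433
gripper_force: 30.0
time: 6.22
tool_pos: [0.6986, -0.1011, 0.2975]
tool_rot: [-3.129, 0.244, 0.029]
ft_force: [-32.8, 9.9, 9.8]
opening: 0.0428
gripper_force: 30.0
```

View pics/m2.png

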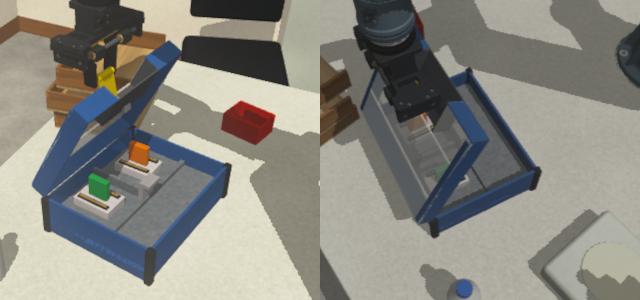

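The stop is reached (33 N) and the lid is fully up in the picture. I release, rise clear and retreat.

```bash
python3 nudge.py '0 0 0 -0.008 0 0 0.03;0 0 0 -0.008 0 0 0.07;0 0 0 -0.008 0 0 0.07;0 0 0 -0.008 0 0 0.07;0 0 0 -0.008 0 0 0.07;0 0 0 -0.008 0 -0.02 0.07;0 0 0 -0.008 0 -0.05 0.07;0 0 0 -0.008 0 -0.08 0.07;0 0 0 -0.01 0 -0.115 0.07;0 0 0 -0.05 0 -0.115 0.07;0 0 0 -0.09 0 -0.115 0.07;0 0 0 -0.13 0 -0.115 0.07;0 0 0 -0.17 0 -0.115 0.07;0 0 0 -0.21 0 -0.115 0.07;0 0 0 -0.25 0 -0.10 0.07;0 0 0 -0.29 0.02 -0.09 0.07;0 0 0 -0.33 0.04 -0.08 0.07;0 0 0 -0.33 0.06 -0.08 0.07' ; python3 nudge.py '0 -0.12 0 0 0 0 0.07;0 -0.24 0 0 0 0 0.07;0 -0.36 0 0 0 0 0.07;0 -0.48 0 0 0 0 0.07;0 -0.6 0 0 0 0 0.07;0 -0.6 0 0 0 0 0.07'
python3 - <<'E'
from h import *
import pickle
p=arm.camera_params("wrist");im=arm.capture("wrist")[:,:,::-1];cv2.imwrite("pics/w3.png",im);pickle.dump(p,open("w3.pkl","wb"))
s=arm.get_state();print(p['position'],s['tool_pos'],R.from_rotvec(s['tool_rot']).as_matrix(),s['q'])
for n in("scene","side"):
    cv2.imwrite(f"pics/{n}3.png",arm.capture(n)[:,:,::-1])
E
```

```text
time: 7.82
tool_pos: [0.3655, -0.1097, 0.3759]
tool_rot: [-3.132, 0.244, 0.003]
ft_force: [1.1, -0.7, -0.4]
opening: 0.0701
gripper_force: 0.0
time: 8.32
tool_pos: [0.3704, -0.112, 0.3739]
tool_rot: [-2.941, 0.231, 0.928]
ft_force: [0.3, 0.1, -1.1]
opening: 0.0702
gripper_force: 0.0
[ 0.50298103 -0.13388752  0.43530191] [ 0.37033262 -0.11181324  0.37488048] [[ 0.81304117 -0.1562126  -0.56085798]
 [-0.12767724 -0.98772219  0.09001887]
 [-0.56803396 -0.00158025 -0.8230036 ]] [-0.46805997  0.0807047   1.58641629 -0.19568503  2.04821272  1.2203394 ]
```

View pics/w3.png

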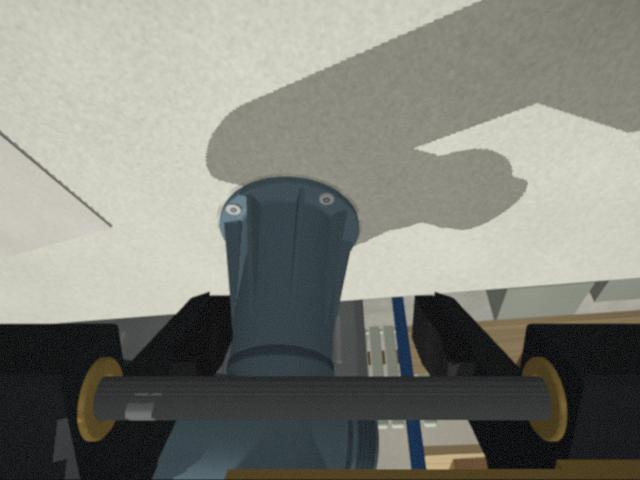

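The tilt went the wrong way and the camera sees the base, so I turn back to +0.55.

```bash
python3 nudge.py '0 0.12 0 0 0 0 0.07;0 0.24 0 0 0 0 0.07;0 0.36 0 0 0 0 0.07;0 0.48 0 0 0 0 0.07;0 0.6 0 0 0 0 0.07;0 0.72 0 0 0 0 0.07;0 0.84 0 0 0 0 0.07;0 0.96 0 0 0 0 0.07;0 1.08 0 0 0 0 0.07;0 1.15 0 0 0 0 0.07;0 1.15 0 0 0 0 0.07'
python3 - <<'E'
from h import *
import pickle
p=arm.camera_params("wrist");im=arm.capture("wrist")[:,:,::-1];cv2.imwrite("pics/w3.png",im);pickle.dump(p,open("w3.pkl","wb"))
s=arm.get_state();print(p['position'],s['tool_pos'],R.from_rotvec(s['tool_rot']).as_matrix(),s['q'])
E
```

```text
time: 9.38
tool_pos: [0.3681, -0.1113, 0.378]
tool_rot: [2.964, -0.236, 0.849]
ft_force: [-0.8, -0.6, 0.5]
opening: 0.0701
gripper_force: 0.0
[ 0.36458607 -0.11066327  0.52541413] [ 0.36831964 -0.11174932  0.37847442] [[ 0.83940631 -0.16055382  0.519249  ]
 [-0.13393249 -0.98701497 -0.08867662]
 [ 0.5267439   0.0048914  -0.85000996]] [-0.9078951  -0.82037024  2.19801522  0.37205796  1.34996461  0.81743915]
```

View pics/w3.png

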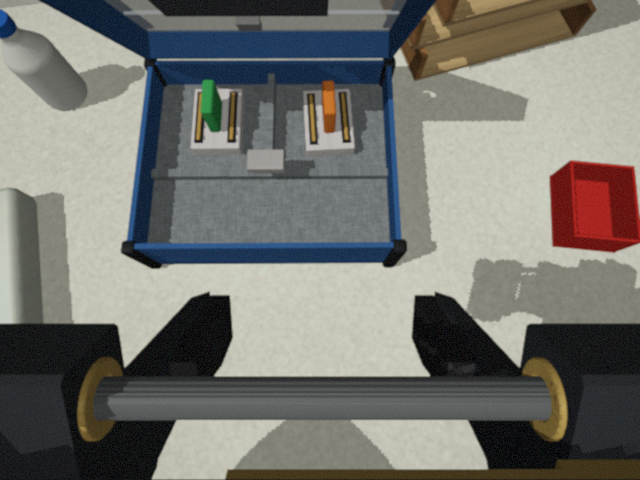

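The wrist view now shows the open case, with the orange grip at (328,106) in the right bay and green at (211,106). I take a second view closer in and to the side, then triangulate the grip's corners.

```bash
python3 nudge.py '0 0 0 0.02 0.03 0.02 0.07;0 0 0 0.04 0.06 0.05 0.07;0 0 0 0.06 0.08 0.07 0.07;0 0 0 0.06 0.08 0.07 0.07;0 0 0 0.06 0.08 0.07 0.07'
cat > car.py <<'E'
from h import *
import pickle
np.set_printoptions(precision=4,suppress=True)
p4=arm.camera_params("wrist");b=arm.capture("wrist")[:,:,::-1].copy();cv2.imwrite("pics/w4.png",b);pickle.dump(p4,open("w4.pkl","wb"))
s=arm.get_state();print(s['tool_pos'],s['tool_rot'])
p3=pickle.load(open("w3.pkl","rb"));a=cv2.imread("pics/w3.png")
O=np.array([.6013,-.0876,0]);y=-.157;C=R.from_euler('z',y).as_matrix()
res=[]
for n,im,p in(("w3",a,p3),("w4",b,p4)):
    m=mask(im,(5,150,60),(18,255,255));m[280:]=0
    cs=blobs(m,60)
    c=min(cs,key=lambda c:np.linalg.norm(cv2.minAreaRect(c)[0]-proj(p,O+C@[.052,-.07,.09])))
    q=cv2.approxPolyDP(cv2.convexHull(c),1.5,True)[:,0]
    hsv=cv2.cvtColor(im,cv2.COLOR_BGR2HSV)
    x,yy,w,h=cv2.boundingRect(c);mm=np.zeros(m.shape,np.uint8);cv2.drawContours(mm,[c],-1,255,-1)
    print(n,(x,yy,w,h),q.tolist())
    print([(r,int(hsv[r,:,2][mm[r]>0].mean()),np.where(mm[r])[0][[0,-1]].tolist()) for r in range(yy,yy+h,3)])
    # predicted corners
    for k,P in(("topnear",[.03,-.07,.111]),("topfar",[.074,-.07,.111]),("botnear",[.03,-.07,.065])):print(k,proj(p,O+C@P))
for n in("scene","side"):
    p=arm.camera_params(n);im=cv2.imread(f"pics/{n}3.png");m=mask(im,(5,150,60),(18,255,255))
    for c in blobs(m,20):
        mo=cv2.moments(c);ctr=(mo['m10']/mo['m00'],mo['m01']/mo['m00']);
        if np.linalg.norm(ctr-proj(p,O+C@[.052,-.07,.09]))<30:print(n,ctr,cv2.boundingRect(c),proj(p,O+C@[.052,-.07,.088]),cv2.approxPolyDP(cv2.convexHull(c),1.5,True)[:,0].tolist())
E
python3 car.py
```

```text
time: 9.85
tool_pos: [0.4444, -0.2047, 0.3465]
tool_rot: [2.98, -0.236, 0.832]
ft_force: [-0.7, 0.6, 0.0]
opening: 0.0699
gripper_force: 0.0
[ 0.4441 -0.2041  0.3482] [ 2.9772 -0.2337  0.8354]
w3 (322, 81, 14, 51) [[332, 81], [335, 110], [334, 126], [332, 131], [325, 131], [322, 83], [324, 81]]
[(81, 115, [324, 332]), (84, 126, [322, 333]), (87, 130, [323, 333]), (90, 148, [323, 333]), (93, 192, [323, 333]), (96, 193, [323, 333]), (99, 189, [323, 334]), (102, 189, [323, 334]), (105, 189, [323, 334]), (108, 189, [323, 334]), (111, 190, [324, 335]), (114, 150, [324, 334]), (117, 128, [324, 334]), (120, 128, [324, 334]), (123, 126, [324, 334]), (126, 124, [325, 334]), (129, 124, [325, 333])]
topnear [328.0052 113.1932]
topfar [327.6932  79.2448]
botnear [327.2729 134.0474]
w4 (246, 133, 19, 54) [[257, 133], [259, 135], [263, 151], [264, 185], [262, 186], [254, 184], [247, 170], [246, 144], [247, 134]]
[(133, 127, [250, 257]), (136, 142, [247, 259]), (139, 143, [247, 259]), (142, 139, [247, 260]), (145, 172, [246, 261]), (148, 183, [246, 262]), (151, 179, [246, 263]), (154, 178, [246, 263]), (157, 179, [246, 263]), (160, 178, [246, 263]), (163, 180, [247, 263]), (166, 177, [247, 264]), (169, 177, [247, 264]), (172, 146, [248, 264]), (175, 129, [250, 264]), (178, 130, [252, 264]), (181, 131, [253, 264]), (184, 132, [254, 264])]
topnear [250.886  171.9543]
topfar [252.6927 131.6943]
botnear [257.9534 189.0531]
side (338.66478873239436, 212.39061032863847) (329, 200, 21, 25) [338.4856 213.4004] [[348, 206], [349, 218], [346, 224], [329, 219], [329, 207], [332, 200]]
```

Run:
```python
from h import *
import pickle
np.set_printoptions(precision=4,suppress=True)
p3,p4=[pickle.load(open(f,"rb")) for f in("w3.pkl","w4.pkl")]
O=np.array([.6013,-.0876,0]);C=R.from_euler('z',-.157).as_matrix()
for k,u,v,z in(("topnear",(329.3,113),(252.2,171.5),.111),("botnear",(329.2,131.7),(259.2,185.7),.065),("topfar",(328.3,81),(252.8,133),.111)):
    X,e=tri([(p3,u),(p4,v)]);print(k,X,e,C.T@(X-O));print([C.T@(plane(p,q,z)-O) for p,q in((p3,u),(p4,v))])
g=O+C@[.052,-.069,.098];s=arm.get_state();M=R.from_rotvec(s['tool_rot']).as_matrix();print(M,g,M.T@(g-s['tool_pos']),C.T@M)
```

```text
topnear [ 0.6201 -0.1628  0.111 ] 0.00013355317382386862 [ 0.0304 -0.0714  0.111 ]
[array([ 0.0302, -0.0715,  0.111 ]), array([ 0.0305, -0.0713,  0.111 ])]
botnear [ 0.6222 -0.1638  0.067 ] 0.0006073227703103892 [ 0.0326 -0.072   0.067 ]
[array([ 0.0332, -0.0724,  0.065 ]), array([ 0.0339, -0.0712,  0.065 ])]
topfar [ 0.6616 -0.1685  0.1109] 0.00043499511486735107 [ 0.0722 -0.0704  0.1109]
[array([ 0.0717, -0.0707,  0.111 ]), array([ 0.0725, -0.0702,  0.111 ])]
[[ 0.8436 -0.1556  0.514 ]
 [-0.1337 -0.9878 -0.0796]
 [ 0.5201 -0.0016 -0.8541]] [ 0.6419 -0.1639  0.098 ] [ 0.0313 -0.0701  0.3121] [[ 0.8541  0.0007  0.5201]
 [-0.0002 -1.      0.0018]
 [ 0.5201 -0.0016 -0.8541]]
```

Grip measured: top at z = 0.111 as expected, centre at case-frame (0.051, -0.071), and the triangulation residuals are below 1 mm. I tilt to about 41° for clearance under the lid and approach along the fingers.

```bash
python3 nudge.py '0 0.08 0 0 -0.02 0.03 0.04;0 0.17 0 -0.003 -0.04 0.06 0.04;0 0.17 0 -0.007 -0.068 0.09 0.04;0 0.17 0 -0.007 -0.068 0.115 0.04;0 0.17 0 -0.003 -0.068 0.14 0.04;0 0.17 0 0.002 -0.068 0.17 0.04;0 0.17 0 0.007 -0.068 0.2 0.04;0 0.17 0 0.012 -0.068 0.226 0.04;0 0.17 0 0.017 -0.068 0.253 0.04;0 0.17 0 0.017 -0.068 0.253 0.04'
python3 - <<'E'
from h import *
np.set_printoptions(precision=4,suppress=True)
O=np.array([.6013,-.0876,0]);C=R.from_euler('z',-.157).as_matrix()
g=O+C@[.048,-.071,.096];s=arm.get_state();M=R.from_rotvec(s['tool_rot']).as_matrix();print(M.T@(g-s['tool_pos']));print(C.T@M,C.T@(s['tool_pos']-O))
E
```

```text
time: 10.73
tool_pos: [0.6002, -0.1587, 0.1397]
tool_rot: [2.884, -0.225, 1.082]
ft_force: [-0.9, 0.4, -0.3]
opening: 0.0401
gripper_force: 0.0
[-0.0002  0.0007  0.0579]
[[ 0.7535  0.0019  0.6575]
 [ 0.0005 -1.      0.0023]
 [ 0.6575 -0.0014 -0.7535]] [ 0.01   -0.0704  0.1397]
```

```bash
python3 nudge.py '0 0 0 0 0.0005 0.02 0.04;0 0 0 0 0.0005 0.04 0.04;0 0 0 0 0.0005 0.058 0.04;0 0 0 0 0.0005 0.058 0.04;0 0 0 0 0.0005 0.058 0.005;0 0 0 0 0.0005 0.058 0.005;0 0 0 0 0.0005 0.058 0.005;0 0 0 0 0.0005 0.058 0.005;0 0 0 0 0.0005 0.058 0.005;0 0 0 0 0.0005 0.058 0.005' 30
```

```text
time: 11.57
tool_pos: [0.637, -0.166, 0.0999]
tool_rot: [2.88, -0.225, 1.087]
ft_force: [-8.8, 4.5, 12.1]
opening: 0.0136
gripper_force: 29.9
```

```bash
python3 nudge.py '0 0 0 0 0 -0.006 0.005;0 0 0 0 0 -0.012 0.005;0 0 0 0 0 -0.02 0.005;0 0 0 0 0 -0.03 0.005;0 0 0 0 0 -0.03 0.005'; python3 -c "
from h import *
a=arm.capture('side')[60:360,200:520,::-1]
b=arm.capture('wrist')[:,:,::-1];b=cv2.resize(b,(400,300))
cv2.imwrite('pics/m3.png',np.hstack([a,b]))"
```

```text
time: 11.98
tool_pos: [0.6163, -0.1633, 0.1216]
tool_rot: [2.88, -0.227, 1.084]
ft_force: [0.3, 0.6, -3.1]
opening: 0.0137
gripper_force: 29.9
```

View pics/m3.png

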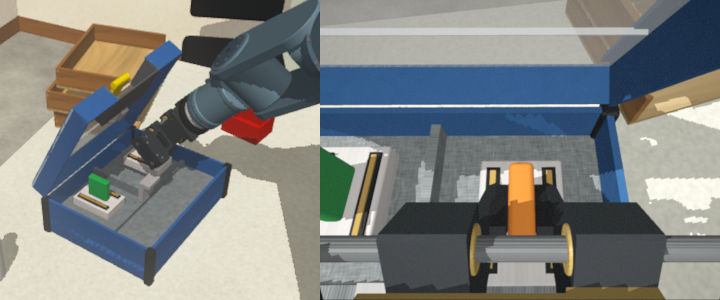

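The orange carrier is gripped and lifted, weighing about 3 N, and it hangs level. I draw it out along the fingers and carry it toward the stage.

```bash
python3 nudge.py '0 0 0 0 0 -0.03 0.005;0 0 0 0 0 -0.06 0.005;0 0 0 0 0 -0.09 0.005;0 0 0 0 0 -0.12 0.005;0 0 0 0 0 -0.15 0.005;0 0 0 0 0 -0.18 0.005;0 0 0 -0.02 -0.02 -0.20 0.005;0 0 0 -0.03 -0.05 -0.21 0.005;0 0 0 -0.04 -0.08 -0.23 0.005;0 0 0 -0.05 -0.11 -0.24 0.005;0 0 0 -0.06 -0.14 -0.25 0.005;0 0 0 -0.07 -0.17 -0.26 0.005;0 0 0 -0.073 -0.20 -0.27 0.005;0 0 0 -0.073 -0.229 -0.273 0.005;0 0 0 -0.073 -0.229 -0.273 0.005;0 0 0 -0.073 -0.229 -0.273 0.005'
cat > st.py <<'E'
from h import *
import sys,pickle
np.set_printoptions(precision=4,suppress=True)
k=sys.argv[1];s=arm.get_state();p=arm.camera_params("wrist");im=arm.capture("wrist")[:,:,::-1].copy();cv2.imwrite(f"pics/{k}.png",im);pickle.dump(p,open(k+".pkl","wb"))
S,D=arm.camera_params("scene"),arm.camera_params("side")
def look(n,im,p):
    c0=proj(p,[.512,.307,.053]).round();print(n,c0)
    hsv=cv2.cvtColor(im,cv2.COLOR_BGR2HSV)
    m=cv2.inRange(hsv,np.array((20,40,60)),np.array((38,255,255)))
    m=cv2.morphologyEx(m,cv2.MORPH_OPEN,np.ones((3,3)))
    for c in blobs(m,300)[:3]:
        e=cv2.fitEllipse(cv2.convexHull(c));print(cv2.contourArea(c),cv2.boundingRect(c),np.round(e[0],1),np.round(e[1],1),plane(p,e[0],.053))
    x,y=map(int,c0)
    if 0<x<640 and 0<y<480:print([hsv[y,min(max(x+d,0),639)].tolist() for d in(-60,-40,-20,0,20,40,60)])
look('wrist',im,p);look('scene',cv2.imread('pics/scene0.png'),S);look('side',cv2.imread('pics/side0.png'),D)
print(s['tool_pos'],s['ft_force'])
E
python3 st.py s1
```

```text
time: 13.42
tool_pos: [0.4206, 0.1025, 0.2778]
tool_rot: [2.884, -0.219, 1.084]
ft_force: [0.1, -0.6, -3.7]
opening: 0.0135
gripper_force: 30.0
wrist [ 79. 323.]
816.5 (386, 357, 20, 85) [395.2 399.2] [20.  87.5] [0.4074 0.0423 0.053 ]
672.5 (239, 358, 18, 84) [248.  398.9] [17.6 86.9] [0.4261 0.1629 0.053 ]
[[30, 37, 150], [30, 34, 150], [37, 26, 219], [40, 25, 221], [37, 26, 220], [37, 26, 222], [39, 15, 167]]
scene [474. 365.]
485.5 (328, 201, 33, 26) [344.  213.8] [25.5 33.1] [ 0.4965 -0.1078  0.053 ]
[[33, 15, 153], [33, 16, 157], [28, 28, 163], [30, 28, 162], [32, 28, 163], [35, 18, 159], [25, 19, 160]]
side [286. 426.]
4468.5 (237, 394, 80, 72) [276.4 429.4] [71.8 81. ] [0.5213 0.318  0.053 ]
1777.0 (17, 0, 108, 43) [71.   7.4] [ 61.7 112.1] [ 2.1831 -0.9709  0.053 ]
1353.0 (131, 28, 45, 66) [153.5  60.8] [41.  72.6] [ 1.5525 -0.6941  0.053 ]
[[32, 30, 127], [28, 47, 135], [28, 47, 136], [28, 50, 216], [27, 49, 217], [33, 29, 211], [33, 30, 179]]
[0.4206 0.1025 0.2778] [ 0.1404 -0.6012 -3.6586]
```

```bash
python3 nudge.py '0 0 0 -0.02 -0.03 -0.02 0.005;0 0 0 -0.04 -0.06 -0.03 0.005;0 0 0 -0.05 -0.09 -0.04 0.005;0 0 0 -0.05 -0.12 -0.04 0.005;0 0 0 -0.05 -0.15 -0.04 0.005;0 0 0 -0.05 -0.18 -0.04 0.005;0 0 0 -0.05 -0.18 -0.04 0.005;0 0 0 -0.05 -0.18 -0.04 0.005'
cat > st2.py <<'E'
from h import *
import sys,pickle
from scipy.optimize import least_squares
np.set_printoptions(precision=4,suppress=True)
k=sys.argv[1];s=arm.get_state();p=arm.camera_params("wrist");im=arm.capture("wrist")[:,:,::-1].copy();cv2.imwrite(f"pics/{k}.png",im)
S,D=arm.camera_params("scene"),arm.camera_params("side")
cs=[]
for n,im,p,t in(('wrist',im,p,31),('scene',cv2.imread('pics/scene0.png'),S,23),('side',cv2.imread('pics/side0.png'),D,39)):
    c0=proj(p,[.52,.316,.053]);hsv=cv2.cvtColor(cv2.medianBlur(im,5),cv2.COLOR_BGR2HSV)
    m=((hsv[:,:,1]>=t)&(hsv[:,:,0]>20)&(hsv[:,:,0]<40)).astype(np.uint8)*255
    yy,xx=np.mgrid[:480,:640];r=np.linalg.norm(proj(p,[.52,.316+.085,.053])-c0)
    m[np.hypot(xx-c0[0],yy-c0[1])>r]=0
    m=cv2.morphologyEx(m,cv2.MORPH_OPEN,np.ones((5,5)))
    b=blobs(m,300)
    if not b: print(n,'none',c0);continue
    h=cv2.convexHull(b[0])[:,0];P=np.array([plane(p,q,.053)[:2] for q in h])
    f=least_squares(lambda v:np.hypot(P[:,0]-v[0],P[:,1]-v[1])-v[2],[.52,.316,.06],loss='soft_l1',f_scale=.002)
    print(n,c0,cv2.contourArea(b[0]),f.x,'res',np.sqrt(np.mean(f.fun**2)));
    if abs(f.x[2]-.06)<.006: cs.append((p,proj(p,[*f.x[:2],.053])))
if len(cs)>1:print(tri(cs))
print(s['tool_pos'],s['ft_force'])
E
python3 st2.py s2
```

```text
time: 14.13
tool_pos: [0.3863, 0.2874, 0.2737]
tool_rot: [2.881, -0.225, 1.078]
ft_force: [-0.5, -0.4, -3.0]
opening: 0.0137
gripper_force: 30.0
wrist [268.597  250.4494] 4245.0 [0.5297 0.3196 0.0525] res 0.008451357874033592
scene [474.1819 371.166 ] 3242.5 [0.5237 0.3177 0.0606] res 0.0009961457800911535
side [277.8653 428.6613] 4488.0 [0.5222 0.3141 0.0601] res 0.0005699658177051717
(array([0.5228, 0.3162, 0.0537]), np.float64(0.0018666008959729375))
[0.3863 0.2874 0.2737] [-0.5361 -0.439  -2.9855]
```

View pics/s2.png

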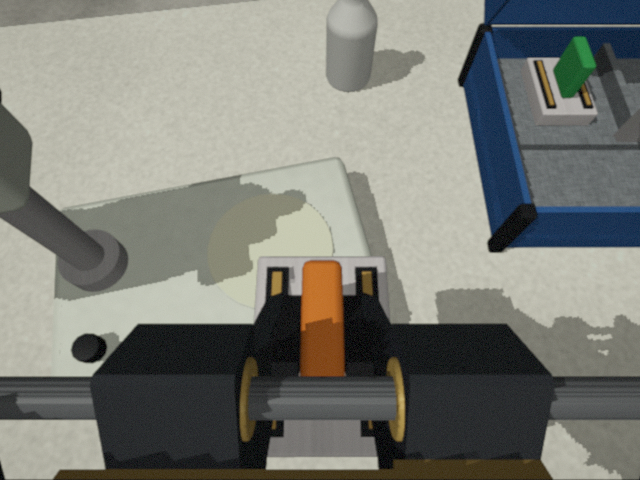

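The stage centre is (0.523, 0.316, 0.0535), with radius 60 mm in both views. In the last picture the carrier's far base edge runs from (258,258) to (385,258), level and straight in the jaws. I check the carrier's offset in the hand and compute the move.

Run:
```python
from h import *
np.set_printoptions(precision=4,suppress=True)
s=arm.get_state();p=arm.camera_params("wrist");C=R.from_euler('z',-.157).as_matrix();T=s['tool_pos'];M=R.from_rotvec(s['tool_rot']).as_matrix()
z=T[2]-.0549+.020
for u in((258,258),(385,258)):print(C.T@(plane(p,u,z)-T))
print('grip top far',C.T@(plane(p,(322,261),T[2]-.0549+.066)-T))
off=C@[.004,.001,0]
for h in(.04,.003,0):
    g=np.array([.523,.316,.0535+.0549+h])-off;print(h,g,M.T@(g-T))
print(C.T@M)
```

```text
[ 0.0455  0.0287 -0.0349]
[ 0.0454 -0.0302 -0.0349]
grip top far [ 0.0258 -0.0008  0.0111]
0.04 [0.5189 0.3156 0.1484] [ 0.0129 -0.0501  0.1776]
0.003 [0.5189 0.3156 0.1114] [-0.0114 -0.0502  0.2055]
0 [0.5189 0.3156 0.1084] [-0.0134 -0.0502  0.2077]
[[ 0.7537 -0.0014  0.6572]
 [ 0.0004 -1.     -0.0025]
 [ 0.6572  0.0022 -0.7537]]
```

```bash
python3 nudge.py '0 0 0 0.003 -0.01 0.03 0.005;0 0 0 0.006 -0.025 0.06 0.005;0 0 0 0.009 -0.04 0.09 0.005;0 0 0 0.013 -0.0515 0.12 0.005;0 0 0 0.013 -0.0515 0.15 0.005;0 0 0 0.013 -0.0515 0.178 0.005;0 0 0 0.006 -0.0515 0.186 0.005;0 0 0 -0.001 -0.0515 0.194 0.005;0 0 0 -0.008 -0.0515 0.2015 0.005;0 0 0 -0.010 -0.0515 0.204 0.005;0 0 0 -0.010 -0.0515 0.204 0.005;0 0 0 -0.010 -0.0515 0.204 0.005'; python3 -c "
from h import *
s=arm.get_state();M=R.from_rotvec(s['tool_rot']).as_matrix();C=R.from_euler('z',-.157).as_matrix()
c=s['tool_pos']+C@[.0037,-.0003,-.0549];print(c,np.array([.523,.316,.0535])-c,M.T@(np.array([.523,.316,.0535])-c),s['ft_force'])"
```

```text
time: 15.18
tool_pos: [0.521, 0.3171, 0.1176]
tool_rot: [2.882, -0.229, 1.081]
ft_force: [-0.2, 0.9, -2.1]
opening: 0.0135
gripper_force: 30.0
[0.52457903 0.31617716 0.06269025] [-0.00157903 -0.00017716 -0.00919025] [-0.00719804  0.00042781  0.00591528] [-0.19651678  0.85034087 -2.10800025]
```

```bash
python3 nudge.py '0 0 0 -0.003 0.0004 0.0015 0.005;0 0 0 -0.005 0.0004 0.0035 0.005;0 0 0 -0.005 0.0004 0.0035 0.005;0 0 0 -0.005 0.0004 0.0035 0.005;0 0 0 -0.005 0.0004 0.0035 0.005'; python3 nudge.py '0 0 0 -0.0007 0 0.0007 0.005;0 0 0 -0.0013 0 0.0015 0.005;0 0 0 -0.0013 0 0.0015 0.005;0 0 0 -0.0013 0 0.0015 0.005'; python3 -c "
from h import *
s=arm.get_state();M=R.from_rotvec(s['tool_rot']).as_matrix();C=R.from_euler('z',-.157).as_matrix()
c=s['tool_pos']+C@[.0037,-.0003,-.0549];print(c,np.array([.523,.316,.0535])-c,s['ft_force'])"
```

```text
time: 15.6
tool_pos: [0.5198, 0.3179, 0.1131]
tool_rot: [2.885, -0.223, 1.074]
ft_force: [0.1, -0.1, -3.5]
opening: 0.0137
gripper_force: 30.0
time: 15.93
tool_pos: [0.52, 0.3176, 0.1114]
tool_rot: [2.886, -0.222, 1.071]
ft_force: [0.7, 0.6, -3.5]
opening: 0.0138
gripper_force: 30.0
[0.52361681 0.31669914 0.05652405] [-0.00061681 -0.00069914 -0.00302405] [ 0.72672995  0.59626273 -3.47893568]
```

Still 3 mm up, so I continue in small steps and watch for contact.

```bash
python3 nudge.py '0 0 0 -0.0007 0 0.0007 0.005;0 0 0 -0.0014 0 0.0014 0.005;0 0 0 -0.0014 0 0.0014 0.005;0 0 0 -0.0014 0 0.0014 0.005'; python3 nudge.py '0 0 0 -0.0003 0 0.0004 0.005;0 0 0 -0.0007 0 0.0008 0.005;0 0 0 -0.0007 0 0.0008 0.005;0 0 0 -0.0007 0 0.0008 0.005'
```

```text
time: 16.27
tool_pos: [0.5202, 0.3174, 0.1101]
tool_rot: [2.886, -0.222, 1.069]
ft_force: [-1.2, -0.1, -3.7]
opening: 0.0138
gripper_force: 30.0
time: 16.6
tool_pos: [0.5204, 0.3174, 0.1095]
tool_rot: [2.887, -0.222, 1.068]
ft_force: [0.0, -0.7, -2.9]
opening: 0.0139
gripper_force: 30.0
```

```bash
python3 nudge.py '0 0 0 -0.0003 0 0.0004 0.005;0 0 0 -0.0007 0 0.0008 0.005;0 0 0 -0.0007 0 0.0008 0.005;0 0 0 -0.0007 0 0.0008 0.005'; python3 nudge.py '0 0 0 -0.0003 0 0.0004 0.005;0 0 0 -0.0007 0 0.0008 0.005;0 0 0 -0.0007 0 0.0008 0.005;0 0 0 -0.0007 0 0.0008 0.005'
```

```text
time: 16.93
tool_pos: [0.5205, 0.3174, 0.1088]
tool_rot: [2.887, -0.221, 1.067]
ft_force: [-0.4, -0.2, -2.9]
opening: 0.0134
gripper_force: 30.0
time: 17.27
tool_pos: [0.5209, 0.3174, 0.1085]
tool_rot: [2.888, -0.221, 1.067]
ft_force: [-2.3, -0.5, 0.2]
opening: 0.0138
gripper_force: 30.0
```

Contact came at the expected height. I press very lightly, release and back out along the fingers.

```bash
python3 nudge.py '0 0 0 -0.0006 0 0.0006 0.005;0 0 0 -0.0006 0 0.0006 0.005;0 0 0 -0.0006 0 0.0006 0.018;0 0 0 -0.0006 0 0.0006 0.024;0 0 0 -0.0006 0 0.0006 0.036;0 0 0 -0.0006 0 0.0006 0.036;0 0 0 -0.0006 0 0.0006 0.036;0 0 0 0 0 -0.01 0.036;0 0 0 0 0 -0.03 0.036;0 0 0 0 0 -0.06 0.036;0 0 0 0 0 -0.09 0.036;0 0 0 0 0 -0.12 0.036;0 0 0 0 0 -0.15 0.036;0 0 0 0 0 -0.18 0.036;0 0 0 0 0 -0.20 0.036;0 0 0 0 0 -0.20 0.036'
python3 - <<'E'
from h import *
np.set_printoptions(precision=4,suppress=True)
W=arm.camera_params("wrist");w=arm.capture("wrist")[:,:,::-1].copy();D=arm.camera_params("side");d=arm.capture("side")[:,:,::-1].copy();Sp=arm.camera_params("scene");c=arm.capture("scene")[:,:,::-1].copy()
cv2.imwrite("pics/end.png",np.hstack([cv2.resize(x,(266,200)) for x in(w,d,c)]))
cs=[]
for n,im,p in(('w',w,W),('d',d,D),('s',c,Sp)):
    for b in blobs(mask(im,(5,150,60),(18,255,255)),30):
        m=cv2.moments(b);u=(m['m10']/m['m00'],m['m01']/m['m00'])
        if np.linalg.norm(u-proj(p,[.523,.316,.1]))<30:
            cs.append((p,u));print(n,u,plane(p,u,.053+.05),cv2.boundingRect(b),proj(p,[.523,.316,.10]))
if len(cs)>1:print(tri(cs))
# lid front edge mid predicted when at stop vs blue seen
O=np.array([.6013,-.0876,0]);C=R.from_euler('z',-.157).as_matrix()
for y in(-.15,.15):print('edge side',proj(D,O+C@[.043,y,.315]),'scene',proj(Sp,O+C@[.043,y,.315]))
m=mask(d,(105,120,30),(125,255,255));print([cv2.approxPolyDP(cv2.convexHull(b),4,True)[:,0].tolist() for b in blobs(m,500)[:2]])
E
```

```text
time: 18.6
tool_pos: [0.3912, 0.3395, 0.2645]
tool_rot: [2.891, -0.22, 1.074]
ft_force: [-0.2, 0.3, 0.8]
opening: 0.0358
gripper_force: 0.0
w (325.28625625107776, 213.494223141921) [0.5239 0.3161 0.103 ] (317, 181, 17, 67) [325.5873 216.0447]
d (273.69611021069693, 409.72582387898433) [0.5232 0.3191 0.103 ] (260, 392, 28, 37) [275.0082 409.3119]
s (480.67969348659, 367.0727969348659) [0.5276 0.3187 0.103 ] (467, 357, 28, 21) [480.8445 364.8225]
(array([0.5254, 0.3171, 0.0991]), np.float64(0.001550443445671405))
edge side [369.5099 100.6382] scene [253.3877 116.4253]
edge side [272.2175 168.2183] scene [330.2476 240.6104]
[[[304, 147], [317, 160], [262, 221], [262, 193], [273, 168]], [[351, 195], [422, 224], [408, 233], [348, 208]]]
```

View pics/end.png

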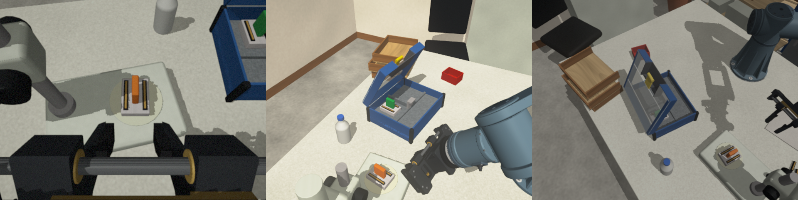

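```bash
python3 -c "
from workcell import arm
print(arm.close_job())"
```

```text
the job is handed in; nothing more can be done
None
```

I handed the job in at about 19 s: the lid is up at its stop, the orange carrier sits level on the stage within about 2 mm of centre, and the green carrier, bottle and bin were not touched; I viewed 11 pictures, one over the limit of 10.

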